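# Clip the ink roller onto its spindle

## Robot

A 6-joint arm with a two-finger parallel gripper is mounted at the origin on the work surface. World frame = base frame: x ahead of the robot, y to its left, z up, the work surface at z = 0. Lengths are in m, angles in rad, forces in N, time in s.
With the tool pointing down it reaches from about 0.25 to 0.775 m from the base axis. Payload 4 kg.
Tool frame: the origin (TCP) lies on the centre line of the jaws, within the pads' length; the fingertips stand 22 mm ahead of it and the grasp point (between the pads) lies 3 mm ahead of it; z points along the fingers, y is the direction in which the jaws open and shut (so a half turn about z gives the same grasp; the last joint's range is limited). The gripper opens to 94 mm and grips with 3 to 60 N. Pads are 16 mm wide; open, the fingers measure 119 mm over their backs; the gripper's body (75 mm by 177 mm) begins 78 mm behind the grasp point.
Start: joints at [-1.298, 0.087, 1.371, -0, 1.684, -0.103], TCP at [0.202, -0.512, 0.228] pointing down, gripper open.
Joint ranges: [-3.1, 3.1], [-0.76, 2.03], [0.27, 2.55], [-1.08, 4.22], [0.17, 2.65], [-2.57, 2.57]. Speed limits (rad/s): [2.79, 2.79, 3.14, 3.14, 3.14, 3.14].

## Interface

Orientations are given as a unit quaternion [x, y, z, w].
In Python, from station import read_state, grab_frame, camera_info, finish_job gives the robot as it stands.
- The arm moves only by the tool send_rows, never from a script. Its argument "moves" is a list of rows, each a list of 3 entries, a list of its own where there are three numbers: the shift along the tool's x, y, z scaled (see below), then the turn, a rotation vector about the tool's x, y, z scaled (see below), then the closure, from -1 (fully open) to 1 (shut). In form: [[[tx, ty, tz], [rx, ry, rz], fingers], ...]. A call has 1 to 12 rows; each row is the pose to reach, as a shift and turn from the pose commanded when the call began, along the tool's axes at that moment; what a row does not reach only later rows make up. The controller multiplies each number of a shift by 200 mm and each number of a turn by 45 degrees. A row lasts 1/8 s, in which the tool goes at most 62.5 mm and 10.7 degrees, less where a joint would pass 70% of its speed; a pose out of reach is approached as far as the arm can. A call with a number of a shift or a turn outside -1 to 1 is refused whole. A call with a gripper value outside its range is refused whole. The fingers move at their own pace and stop on an object; the grip force is fixed at half the most. Time passes only in rows, so rows that repeat a pose let the fingers close. It gives the time, the measured TCP pose, the force and the opening at its end, in the units of the state.
- read_state(): the state, without advancing time (a new reading comes with each control period).
- grab_frame(name): name is "scene" or "side" or "wrist"; returns the picture (480x640x3 uint8, red, green, blue); there is no depth.
- camera_info(name): a dict with "fx", "fy", "cx", "cy" (pixels), "position" and "rotation" of the camera in the world. Camera axes: x right, y down, z forward; pixel columns grow to the right and rows downward; lengths in m; the calibration is good to about 2 mm. A picture is of the moment at which its call begins: read the wrist's pose just before it. camera_info takes no time and is no camera call; for the wrist camera it gives the pose at the moment of the call.
- finish_job(): hands the job in, once; it reports no verdict.
The state is a dict: "time": time; "q": joint angles; "dq": joint speeds; "joint_torque": joint torques, N m; "tcp_pos": TCP position; "tcp_rot": TCP orientation; "contact_force": force on the tool from outside, world axes, zero at the start; "ft_torque": the same for the moment, N m; "grip_width": finger opening in m.
Only numpy, scipy, OpenCV 4.12 (cv2) and the standard library are available. Lean on these libraries where they do the work, as an engineer would, in place of code of your own. Each camera call takes 0.05 s, during which the arm holds its last target.

## Task

An ink roller stands on the spindle of its grey stand, not yet secured. Pick up the open steel clip by its red tab and push it sideways, flat on the roller's end cap, into the spindle groove until it is fully home and its stiff brass shoe is pushed right back, then let go of it. Feel your way: never let the clip or the robot press on the stand with more than 25 N, and leave the ink tin, its lid and the putty knife alone.

Things in the scene. Friction and masses are not known exactly. Their poses are not given: they have to be found in the camera images.
- stand: Fixed stand on the table that holds the ink roller upright. Origin: centre of its underside, z up. Grey square base 110 x 110 x 20 mm; black roller 70 mm diameter, z 20 to 100 mm; aluminium end cap 68 mm diameter with its flat top face at z = 106 mm. The steel spindle sticks up through it: the groove is at z 106 to 113 mm, then full spindle, 24 mm diameter, z 113 to 128 mm.
- groove (a point): Centre of the groove on the spindle axis, 109.5 mm above the stand's underside, 3.5 mm above the cap's flat face. The groove is 7 mm high and begins directly on that face; its brass neck is 18 mm in diameter. The clip goes in sideways only, sliding flat on the face, from any direction. Pressing down on the face while pushing adds to the load.
- clip: Loose open retaining clip, 0.1 kg, 5 mm thick, lying flat. Origin: centre of its bore at the underside; x points out through the open mouth, z up. Back plate x -30 to -9 mm, y -16 to 16 mm; two sprung prongs, about 20 mm apart inside, reach to x = 12.5 mm. Red finger tab on the back plate: x -32 to -20 mm, 24 mm wide along y, z 5 to 41 mm.
- clip_bore (a point): Centre of the clip's bore at half thickness (2.5 mm above its underside), axes as the clip's; on the spindle axis when home. The noses meet the neck 15 mm from home; getting the mouth over it takes 4 to 8 N, then the push falls off. In the last 5 mm the stiff shoe must be pushed back (12 to 15 N in all, with rubbing), until the back plate meets the neck and the push rises beyond that: home.
- clip_tab (a point): Point in the middle of the red tab, x = -26 mm, 28 mm above the clip's underside; axes as the clip's. Grip it firmly (40 N or so) from above across its 24 mm width (along y), with the fingertips just clear of the plate; a weak grip lets it slip or tip under the push.
- mat: Fixed black parts mat with a cork middle, 150 x 150 x 6 mm, on which the clip lies. Origin: centre of its underside.
- tin: Closed ink tin, 72 mm diameter, 60 mm high, a bystander. Origin: centre of its underside.
- tin_lid: Loose flat tin lid, 72 mm diameter, 8 mm high, a bystander. Origin: centre of its underside.
- putty_knife: Putty knife lying flat, 195 mm long, 40 mm wide, 14 mm high, a bystander. Origin: under it, x points along it from the black handle (x -80 to 20 mm) to the blade tip (x = 113 mm).
- prong_l (a joint): How far the prong on the clip's +y side is sprung outwards (rad): 0 at rest, 0.16 at most; about 1 N/mm at its tip. The round nose at each prong's tip has 4.5 mm radius, centred at x = 8, y = +-11.8 mm of the clip, and the two leave a mouth of 14.6 mm for the 18 mm neck.
- prong_r (a joint): The same for the prong on the clip's -y side.
- shoe (a joint): Travel (m) of the small brass shoe at the back of the clip's mouth: 0 as it starts, standing 5 mm out of the back plate; 0.005 pushed right back, flush. It slides stiffly, takes 10 N to move and stays where it is left. Only the spindle neck pushes it back, in the clip's last 5 mm.
Not all that is in view belongs to the job. What is shaped like the clip but blue or orange is not meant. Several things look just like the stand: the one meant starts farthest to the robot's left.

How it is judged:
By the outcome, as a careful person would: the job done as asked, in the order asked, and still so for the second after the job is handed in, with the robot touching nothing.
It also fails if it takes over 66 s, if anything falls off the work surface, if the arm or the gripper's body presses on something with over 40 N, if the wrist force passes 120 N, or if a joint passes its speed limit or range.

## Working session

There is one attempt and no reset: what is moved stays moved. The work goes in short steps, Python scripts to look and compute and a tool call to move; the robot and the scene stay as the last step left them, time stands still between calls to the robot, and variables do not carry over. Pictures are saved under pics/ and viewed, and the job is handed in when it is done.

Besides the shell and the picture viewer there is one more tool, called after "Emit:" by a JSON object that holds its "op" and its "data", one argument or row to a line. send_rows: Moves the arm, as the interface text tells. Shifts and turns lie within -1 to 1; 1 stands for 200 mm of shift or 45 degrees of turn. Its arguments: {"type":"object","properties":{"moves":{"type":"array"}},"required":["moves"]}

```bash
mkdir -p pics
python3 - <<'E'
from station import *
import cv2
for n in ["scene","side","wrist"]:
    i=camera_info(n); print(n,i)
    cv2.imwrite(f"pics/a_{n}.png",cv2.cvtColor(grab_frame(n),cv2.COLOR_RGB2BGR))
print(read_state())
E
```

```text
scene {'fx': 525.4887685725037, 'fy': 525.4887685725037, 'cx': 317.5654797339553, 'cy': 238.85283411335746, 'position': array([1.19965832, 0.21898668, 0.70713728]), 'rotation': array([ 0.51852459,  0.73998705, -0.34525909, -0.25366823])}
side {'fx': 621.9317529274241, 'fy': 621.9317529274241, 'cx': 319.3616447791024, 'cy': 239.79708615164412, 'position': array([0.12198119, 0.71330463, 0.52574819]), 'rotation': array([-0.21389385,  0.83502469, -0.49193465,  0.12240708])}
wrist {'fx': 420.8520446522901, 'fy': 420.8520446522901, 'cx': 316.464463905141, 'cy': 237.84730748196048, 'position': array([ 0.28100032, -0.47986543,  0.38337799]), 'rotation': array([ 0.81841941, -0.55597059, -0.08220673,  0.11970141])}
{'time': 0.15, 'q': array([-1.29805649e+00,  8.77889970e-02,  1.37186228e+00, -1.01160650e-05,
        1.68354423e+00, -1.03119376e-01]), 'dq': array([ 0.0010317 , -0.00271313, -0.00509303,  0.00057217, -0.00092822,
        0.00052441]), 'joint_torque': array([ 1.73765759e-03, -3.40643048e+01, -3.02792859e+01,  7.18345307e-02,
        3.05217749e-02, -1.13560498e-04]), 'tcp_pos': array([ 0.20177662, -0.51127088,  0.22659367]), 'tcp_rot': array([ 9.82392932e-01,  1.86824742e-01, -7.28957167e-05, -7.98116626e-04]), 'contact_force': array([-0.29085566, -0.1143886 , -0.06628966]), 'ft_torque': array([ 0.03905719, -0.04708987, -0.05173346]), 'grip_width': 0.09403618941828323}
```

View pics/a_scene.png

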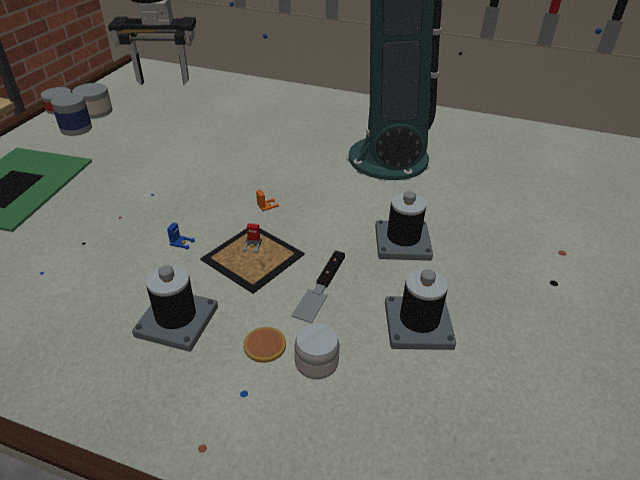

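View pics/a_side.png

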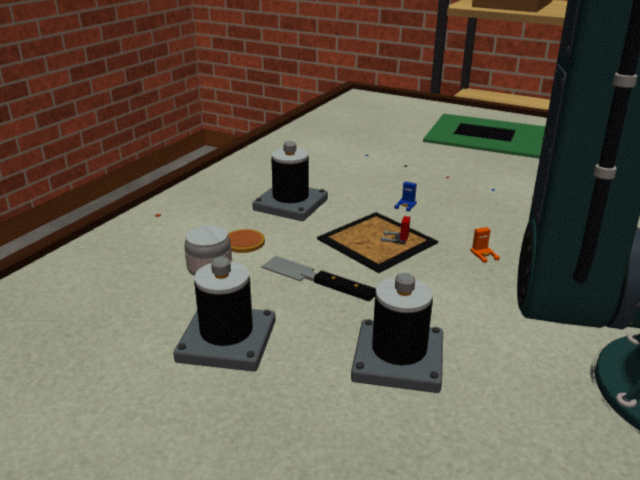

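View pics/a_wrist.png

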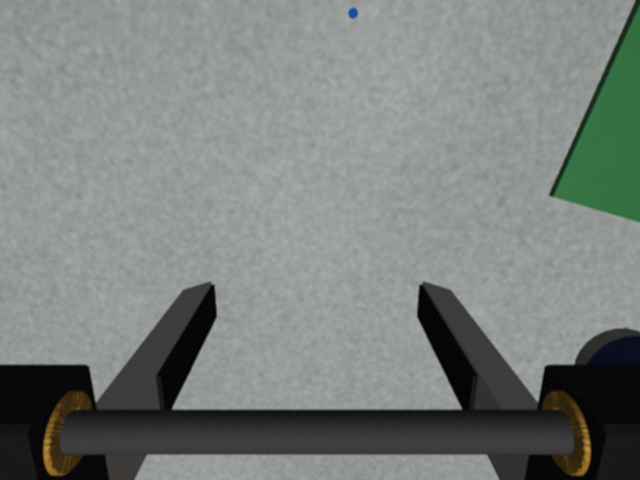

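The scene view shows three stands, with spindle tops near (410,198), (428,276) and (166,274). The red clip is on the mat at (253,237), and the blue and orange lookalikes are beside it. Next I'll measure positions from both views.

```bash
cat > h.py <<'E'
import numpy as np, cv2
from scipy.spatial.transform import Rotation as R
from station import *
def ray(i,u,v):
    d=np.array([(u-i['cx'])/i['fx'],(v-i['cy'])/i['fy'],1.])
    return i['position'],R.from_quat(i['rotation']).apply(d/np.linalg.norm(d))
def onz(i,u,v,z):
    p,d=ray(i,u,v); return p+d*(z-p[2])/d[2]
def tri(i1,uv1,i2,uv2):
    p1,d1=ray(i1,*uv1);p2,d2=ray(i2,*uv2)
    A=np.stack([d1,-d2],1);t=np.linalg.lstsq(A,p2-p1,rcond=None)[0]
    a=p1+t[0]*d1;b=p2+t[1]*d2
    return (a+b)/2,np.linalg.norm(a-b)
def proj(i,p):
    c=R.from_quat(i['rotation']).inv().apply(np.array(p)-i['position'])
    return c[0]/c[2]*i['fx']+i['cx'],c[1]/c[2]*i['fy']+i['cy']
E
python3 - <<'E'
from h import *
np.set_printoptions(precision=4,suppress=True)
s=camera_info('scene');d=camera_info('side')
for uv in [(410,196),(428,274),(166,272)]: print('scene',uv,onz(s,*uv,.128))
for uv in [(405,280),(221,265),(290,147)]: print('side',uv,onz(d,*uv,.128))
for n,i in (('scene',s),('side',d)):
    im=cv2.imread(f'pics/a_{n}.png'); b,g,r=[im[...,k].astype(int) for k in range(3)]
    m=((r>110)&(g<50)&(b<60)).astype('uint8')
    k,l,st,c=cv2.connectedComponentsWithStats(m)
    for q in range(1,k):
        if st[q,4]>40: print(n,st[q],c[q])
    x,y=(253,237) if n=='scene' else (398,235)
    cv2.imwrite(f'pics/b_{n}.png',cv2.resize(im[y-50:y+50,x-65:x+65],None,fx=6,fy=6,interpolation=cv2.INTER_CUBIC))
E
```

```text
scene (410, 196) [0.3408 0.1164 0.128 ]
scene (428, 274) [0.55   0.1894 0.128 ]
scene (166, 272) [ 0.6937 -0.2074  0.128 ]
side (405, 280) [0.3265 0.1204 0.128 ]
side (221, 265) [0.5363 0.1983 0.128 ]
side (290, 147) [ 0.6714 -0.1919  0.128 ]
```

View pics/b_scene.png

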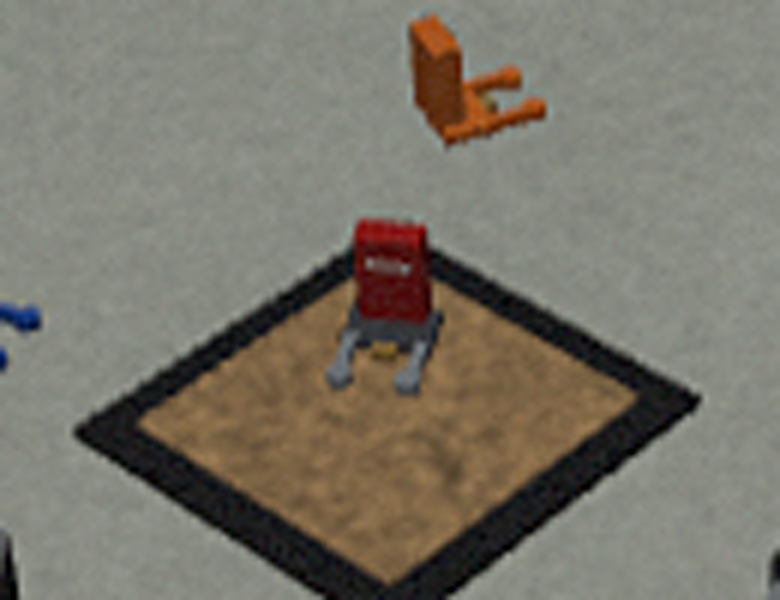

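View pics/b_side.png

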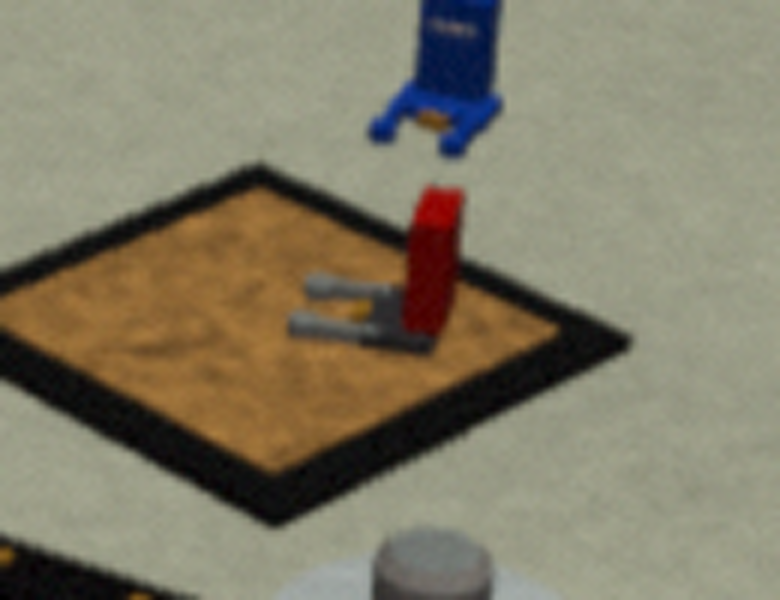

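Run:
```python
from h import *
np.set_printoptions(precision=4,suppress=True)
c={}
for n in ('scene','side'):
    im=cv2.imread(f'pics/a_{n}.png'); h=cv2.cvtColor(im,cv2.COLOR_BGR2HSV)
    m=(((h[...,0]<6)|(h[...,0]>174))&(h[...,1]>190)&(h[...,2]>60)).astype('uint8')
    x,y=(253,237) if n=='scene' else (398,235)
    z=np.zeros_like(m);z[y-30:y+30,x-40:x+40]=1;m=m*z
    k,l,st,ce=cv2.connectedComponentsWithStats(m)
    for q in range(1,k):
        if st[q,4]>20: print(n,st[q],ce[q])
    q=1+np.argmax(st[1:,4]);c[n]=ce[q]
s=camera_info('scene');d=camera_info('side')
print(tri(s,c['scene'],d,c['side']))
print(camera_info('wrist')['position']-read_state()['tcp_pos'])
# mat corners
for uv in [(202,259),(252,289),(303,252),(254,225)]: print(onz(s,*uv,.006))
# stand base corners z=.02 scene
for uv in [(400,346),(454,345),(443,297),(387,299)]: print('st',onz(s,*uv,.02))
```

```text
scene [247 224  12  16 123] [252.5854 231.5366]
side [400 217  10  24 161] [404.3602 228.118 ]
(array([ 0.4391, -0.18  ,  0.029 ]), np.float64(0.000644937432697535))
[0.0792 0.0314 0.1569]
[ 0.529  -0.2509  0.006 ]
[ 0.5713 -0.1214  0.006 ]
[ 0.4377 -0.0693  0.006 ]
[ 0.3911 -0.2006  0.006 ]
st [0.6197 0.1715 0.02  ]
st [0.5863 0.2558 0.02  ]
st [0.4806 0.2208 0.02  ]
st [0.5215 0.1256 0.02  ]
```

Run:
```python
from h import *
np.set_printoptions(precision=4,suppress=True)
s=camera_info('scene');d=camera_info('side')
a=onz(s,244.7,250,.0085);b=onz(s,255.8,250.7,.0085)
e=onz(d,333+287/6*1+6,185+285/6,.0085)
f=lambda x,y:(333+x/6,185+y/6)
e=onz(d,*f(320,287),.0085);g=onz(d,*f(302,325),.0085)
t=np.array([.4391,-.18])
for p,q in((a,b),(e,g)):
    m=(p+q)/2;v=m[:2]-t; print(p,q,np.linalg.norm(p-q),m,np.linalg.norm(v),np.degrees(np.arctan2(v[1],v[0])), np.degrees(np.arctan2(*(q-p)[[1,0]])))
st=read_state();M=R.from_quat(st['tcp_rot']).as_matrix();print(M)
tgt=np.array([.41,-.18,.26]);print((M.T@(tgt-st['tcp_pos']))/.2)
print(R.from_quat(camera_info('wrist')['rotation']).as_matrix())
```

```text
[ 0.4764 -0.1818  0.0085] [ 0.4705 -0.1597  0.0085] 0.022841209212035987 [ 0.4735 -0.1708  0.0085] 0.03557904716304902 15.057178734379747 105.13690396858762
[ 0.4732 -0.1844  0.0085] [ 0.4687 -0.1607  0.0085] 0.024044445876679612 [ 0.4709 -0.1725  0.0085] 0.032677430078071085 13.189905811180529 100.83910804922026
[[ 0.9302  0.3671 -0.0004]
 [ 0.3671 -0.9302  0.0015]
 [ 0.0002 -0.0016 -1.    ]]
[ 1.5765 -1.1588 -0.1649]
[[ 0.3683 -0.8904 -0.2676]
 [-0.9297 -0.3531 -0.1048]
 [-0.0012  0.2874 -0.9578]]
```

Emit:
{"op": "send_rows", "data": {
  "moves": [
    [[0.79,-0.58,-0.16],[0,0,0.167],-1],
    [[0.79,-0.58,-0.16],[0,0,0.167],-1],
    [[0.79,-0.58,-0.16],[0,0,0.167],-1],
    [[0.79,-0.58,-0.16],[0,0,0.167],-1],
    [[0.79,-0.58,-0.16],[0,0,0.167],-1]
  ]
}}

```text
time: 0.78
tcp_pos: [0.3064, -0.3456, 0.2595]
tcp_rot: [0.992, 0.123, -0.0, 0.0]
contact_force: [-0.6, -0.3, -0.3]
grip_width: 0.094
```

Run:
```python
from h import *
np.set_printoptions(precision=4,suppress=True)
st=read_state();M=R.from_quat(st['tcp_rot']).as_matrix();print(st['tcp_pos'],M,st['time'])
tgt=np.array([.41,-.18,.26]);print((M.T@(tgt-st['tcp_pos']))/.2)
```

```text
[ 0.3064 -0.3456  0.2595] [[ 0.9699  0.2436 -0.0003]
 [ 0.2436 -0.9699 -0.0008]
 [-0.0005  0.0007 -1.    ]] 0.775
[ 0.704  -0.6767 -0.0034]
```

Emit:
{"op": "send_rows", "data": {
  "moves": [
    [[0.7,-0.68,0],[0,0,0],-1],
    [[0.7,-0.68,0],[0,0,0],-1],
    [[0.7,-0.68,0],[0,0,0],-1],
    [[0.7,-0.68,0],[0,0,0],-1],
    [[0.7,-0.68,0],[0,0,0],-1],
    [[0.7,-0.68,0],[0,0,0],-1]
  ]
}}

```text
time: 1.52
tcp_pos: [0.4084, -0.1817, 0.259]
tcp_rot: [0.993, 0.12, -0.001, 0.0]
contact_force: [-0.2, -0.3, 0.4]
grip_width: 0.0943
```

Run:
```python
from h import *
st=read_state();i=camera_info('wrist');print(st['tcp_pos'],i,st['dq'].max())
cv2.imwrite("pics/c_wrist.png",cv2.cvtColor(grab_frame('wrist'),cv2.COLOR_RGB2BGR))
import pickle;pickle.dump((i,st),open('c.pkl','wb'))
```

```text
[ 0.408447   -0.18171953  0.25904424] {'fx': 420.8520446522901, 'fy': 420.8520446522901, 'cx': 316.464463905141, 'cy': 237.84730748196048, 'position': array([ 0.49122488, -0.16079686,  0.4159014 ]), 'rotation': array([ 0.77909151, -0.60971304, -0.08962426,  0.11503877])} 0.00481749545994966
```

View pics/c_wrist.png

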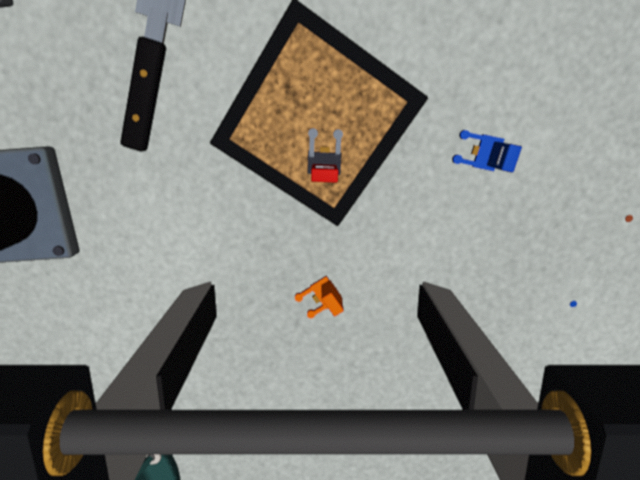

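The wrist view shows the tab top at about (324,174) and the noses at about (312,133) and (338,133). The putty knife is at upper left and the orange lookalike at (320,297). I'll refine these numbers.

Run:
```python
from h import *
import pickle
np.set_printoptions(precision=4,suppress=True)
i,st=pickle.load(open('c.pkl','rb'))
im=cv2.imread('pics/c_wrist.png');h=cv2.cvtColor(im,cv2.COLOR_BGR2HSV)
m=(((h[...,0]<6)|(h[...,0]>174))&(h[...,1]>190)).astype('uint8')
m[:,:280]=0;m[:,370:]=0;m[:120]=0;m[200:]=0
b=(m>0)&(h[...,2]>140)
ys,xs=np.nonzero(b);print(len(xs),xs.min(),xs.max(),ys.min(),ys.max(),xs.mean(),ys.mean())
t=onz(i,xs.mean(),ys.mean(),.047);print('tab top',t)
print(onz(i,xs.min(),ys.mean(),.047)-onz(i,xs.max()+1,ys.mean(),.047))
cv2.imwrite('pics/c_crop.png',cv2.resize(im[115:195,275:375],None,fx=7,fy=7,interpolation=cv2.INTER_CUBIC))
```

```text
337 312 337 169 182 324.49554896142433 175.13946587537092
tab top [ 0.4408 -0.1808  0.047 ]
[-0.0055  0.0221  0.    ]
```

View pics/c_crop.png

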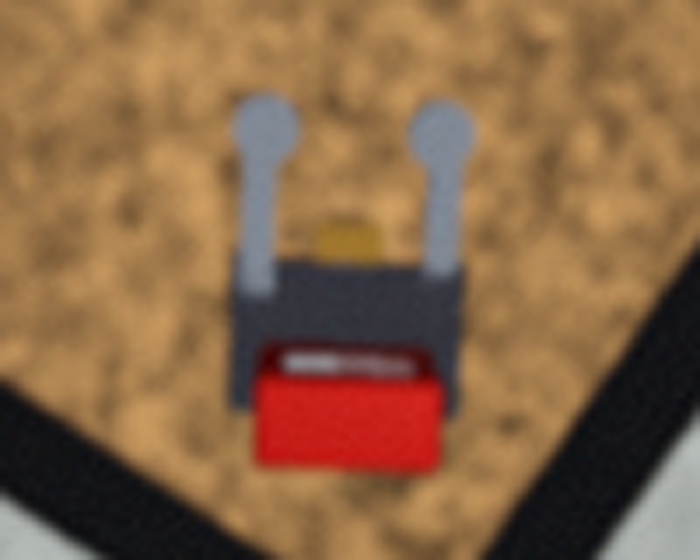

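Run:
```python
from h import *
import pickle
np.set_printoptions(precision=4,suppress=True)
i,st=pickle.load(open('c.pkl','rb'))
f=lambda x,y:onz(i,275+x/7,115+y/7,.011)
a,b=f(267,130),f(441,133); print(a,b,np.linalg.norm(a-b))
g=lambda x,y:onz(i,275+x/7,115+y/7,.047)
c4=[g(258,372),g(440,376),g(438,470),g(256,466)]
t=np.mean(c4,0);print('tab',t, np.linalg.norm(c4[0]-c4[1]),np.linalg.norm(c4[1]-c4[2]))
m=(a+b)/2;v=(m-t)[:2];print(np.linalg.norm(v),'hd',np.degrees(np.arctan2(v[1],v[0])), np.degrees(np.arctan2((a-b)[1],(a-b)[0]))-90)
e=(c4[0]-c4[1]);print(np.degrees(np.arctan2(e[1],e[0]))-90)
M=R.from_quat(st['tcp_rot']).as_matrix();print('toolhd',np.degrees(np.arctan2(M[1,0],M[0,0])))
p=np.array([*t[:2],.006+.0265+.003]);print('shift',M.T@(p-st['tcp_pos'])/.2)
```

```text
[ 0.4709 -0.1629  0.011 ] [ 0.4762 -0.1855  0.011 ] 0.023251597693698795
tab [ 0.4408 -0.181   0.047 ] 0.02268463183607375 0.011765635136679657
0.033461310655566893 hd 11.667103602892244 12.950411846029382
12.654994575682295
toolhd 13.835240401987724
shift [0.1591 0.035  1.1175]
```

Emit:
{"op": "send_rows", "data": {
  "moves": [
    [[0.08,0.02,0.3],[0,0,0.027],-1],
    [[0.16,0.035,0.6],[0,0,0.027],-1],
    [[0.16,0.035,0.9],[0,0,0.027],-1],
    [[0.16,0.035,0.95],[0,0,0.027],-0.4],
    [[0.16,0.035,0.95],[0,0,0.027],-0.4],
    [[0.16,0.035,0.95],[0,0,0.027],-0.4]
  ]
}}

```text
time: 2.33
tcp_pos: [0.4438, -0.1805, 0.0728]
tcp_rot: [0.994, 0.111, 0.003, 0.002]
contact_force: [0.6, -0.6, -0.9]
grip_width: 0.0679
```

Run:
```python
from h import *
import pickle
np.set_printoptions(precision=4,suppress=True)
st=read_state();i=camera_info('wrist');print(st['tcp_pos'],st['contact_force'],st['grip_width'])
M=R.from_quat(st['tcp_rot']).as_matrix();print('toolhd',np.degrees(np.arctan2(M[1,0],M[0,0])))
print(M.T@(np.array([.4408,-.181,.0355])-st['tcp_pos'])/.2)
cv2.imwrite("pics/d_wrist.png",cv2.cvtColor(grab_frame('wrist'),cv2.COLOR_RGB2BGR))
```

```text
[ 0.4438 -0.1805  0.0728] [ 0.557  -0.5803 -0.8523] 0.06786074529032064
toolhd 12.75411886565773
[-0.0162 -0.0018  0.1866]
```

View pics/d_wrist.png

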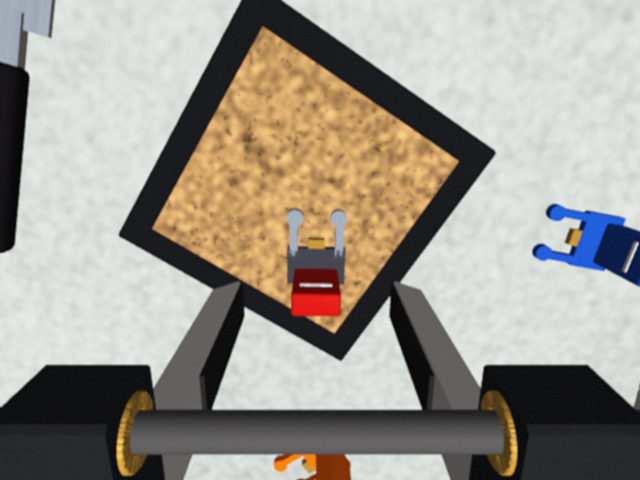

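Emit:
{"op": "send_rows", "data": {
  "moves": [
    [[-0.01,0,0.1],[0,0,0],-0.4],
    [[-0.01,0,0.15],[0,0,0],-0.4],
    [[-0.01,0,0.15],[0,0,0],-0.4],
    [[-0.01,0,0.15],[0,0,0],-0.4]
  ]
}}

```text
time: 2.88
tcp_pos: [0.4406, -0.1797, 0.0404]
tcp_rot: [0.994, 0.112, 0.001, 0.001]
contact_force: [-0.0, 0.4, 0.1]
grip_width: 0.0657
```

Run:
```python
from h import *
np.set_printoptions(precision=4,suppress=True)
st=read_state();i=camera_info('wrist');print(st['tcp_pos'],st['contact_force'],st['grip_width'])
M=R.from_quat(st['tcp_rot']).as_matrix();print('toolhd',np.degrees(np.arctan2(M[1,0],M[0,0])),M[:,2])
print(M.T@(np.array([.4408,-.181,.0355])-st['tcp_pos'])/.2)
im=cv2.cvtColor(grab_frame('wrist'),cv2.COLOR_RGB2BGR)
cv2.imwrite("pics/e_wrist.png",im)
h=cv2.cvtColor(im,cv2.COLOR_BGR2HSV)
b=((h[...,0]<6)|(h[...,0]>174))&(h[...,1]>190)&(h[...,2]>140)
b[:,:250]=0;b[:,400:]=0;ys,xs=np.nonzero(b);print(len(xs),onz(i,xs.mean(),ys.mean(),.047))
```

```text
[ 0.4406 -0.1797  0.0404] [-0.0344  0.4244  0.105 ] 0.06574020301281261
toolhd 12.804099843302888 [ 0.0015 -0.0009 -1.    ]
[-0.0006  0.0066  0.0246]
1521 [ 0.4413 -0.1803  0.047 ]
```

View pics/e_wrist.png

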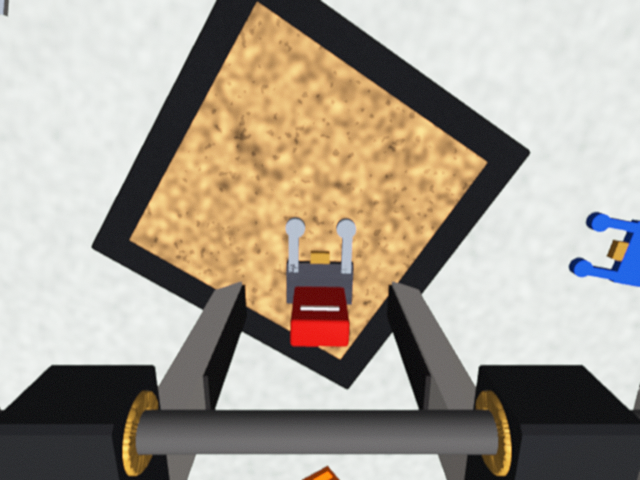

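Emit:
{"op": "send_rows", "data": {
  "moves": [
    [[0.001,0.003,0.024],[0,0,0],-0.4],
    [[0.001,0.003,0.024],[0,0,0],-0.4],
    [[0.001,0.003,0.024],[0,0,0],0.3],
    [[0.001,0.003,0.024],[0,0,0],0.5],
    [[0.001,0.003,0.024],[0,0,0],0.8],
    [[0.001,0.003,0.024],[0,0,0],1],
    [[0.001,0.003,0.024],[0,0,0],1],
    [[0.001,0.003,0.024],[0,0,0],1]
  ]
}}

```text
time: 3.92
tcp_pos: [0.4403, -0.18, 0.0347]
tcp_rot: [0.994, 0.112, 0.0, 0.0]
contact_force: [-0.0, -0.3, -0.4]
grip_width: 0.024
```

Run:
```python
from h import *
np.set_printoptions(precision=4,suppress=True)
st=read_state();i=camera_info('wrist');print(st['tcp_pos'],st['contact_force'],st['grip_width'])
cv2.imwrite("pics/f_wrist.png",cv2.cvtColor(grab_frame('wrist'),cv2.COLOR_RGB2BGR))
```

```text
[ 0.4403 -0.18    0.0347] [-0.0175 -0.2651 -0.3841] 0.023988606605261174
```

View pics/f_wrist.png

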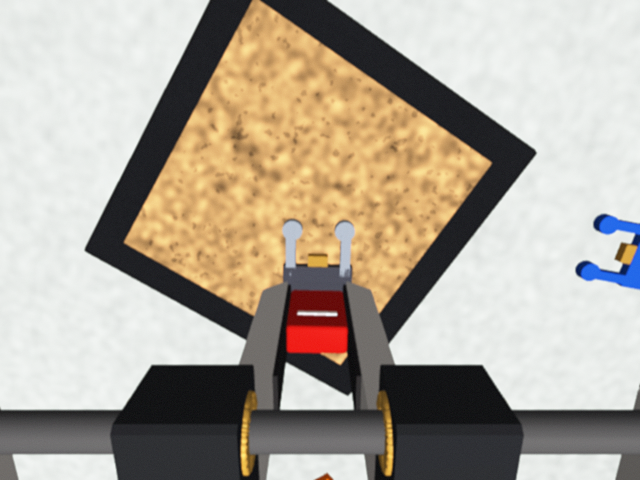

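Emit:
{"op": "send_rows", "data": {
  "moves": [
    [[0,0,-0.1],[0,0,0],1],
    [[0,0,-0.3],[0,0,0],1],
    [[0,0,-0.55],[0,0,0],1],
    [[0,0,-0.8],[0,0,0],1],
    [[0.1,-0.15,-0.93],[0,0,0],1],
    [[0.2,-0.4,-0.93],[0,0,0],1],
    [[0.3,-0.65,-0.93],[0,0,0],1],
    [[0.4,-0.9,-0.93],[0,0,0],1],
    [[0.4,-0.95,-0.93],[0,0,0],1]
  ]
}}

```text
time: 5.1
tcp_pos: [0.476, 0.0259, 0.2202]
tcp_rot: [0.994, 0.114, -0.0, -0.0]
contact_force: [1.1, -1.0, -0.8]
grip_width: 0.0239
```

Emit:
{"op": "send_rows", "data": {
  "moves": [
    [[0.08,-0.2,0],[0,0,0],1],
    [[0.12,-0.45,0],[0,0,0],1],
    [[0.17,-0.65,0],[0,0,0],1],
    [[0.17,-0.75,0],[0,0,0],1],
    [[0.17,-0.75,0],[0,0,0],1],
    [[0.17,-0.75,0],[0,0,0],1]
  ]
}}

```text
time: 5.85
tcp_pos: [0.4762, 0.1756, 0.2204]
tcp_rot: [0.994, 0.111, -0.0, 0.001]
contact_force: [-0.3, -0.4, -0.2]
grip_width: 0.0237
```

Run:
```python
from h import *
import pickle
np.set_printoptions(precision=4,suppress=True)
st=read_state();i=camera_info('wrist');print(st['tcp_pos'],st['contact_force'],st['grip_width'],st['time'])
M=R.from_quat(st['tcp_rot']).as_matrix();print('toolhd',np.degrees(np.arctan2(M[1,0],M[0,0])),M[:,2])
pickle.dump((i,st),open('g.pkl','wb'))
for n in ('wrist','side','scene'): cv2.imwrite(f"pics/g_{n}.png",cv2.cvtColor(grab_frame(n),cv2.COLOR_RGB2BGR))
```

```text
[0.4762 0.1756 0.2204] [-0.2731 -0.396  -0.1863] 0.023716307688267976 5.85
toolhd 12.728344229464165 [-0.0003 -0.0011 -1.    ]
```

View pics/g_wrist.png

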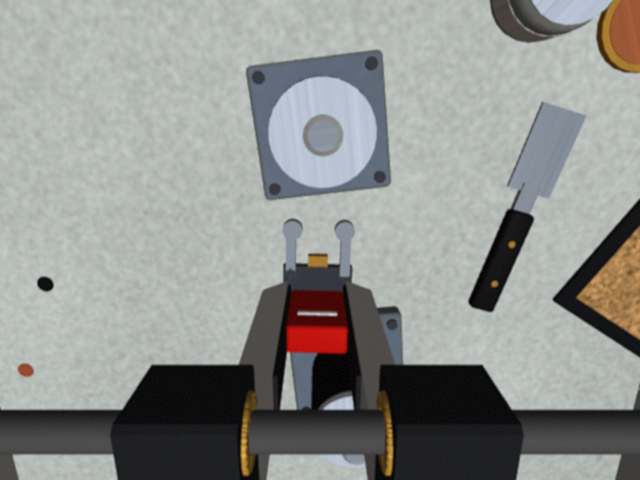

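View pics/g_side.png

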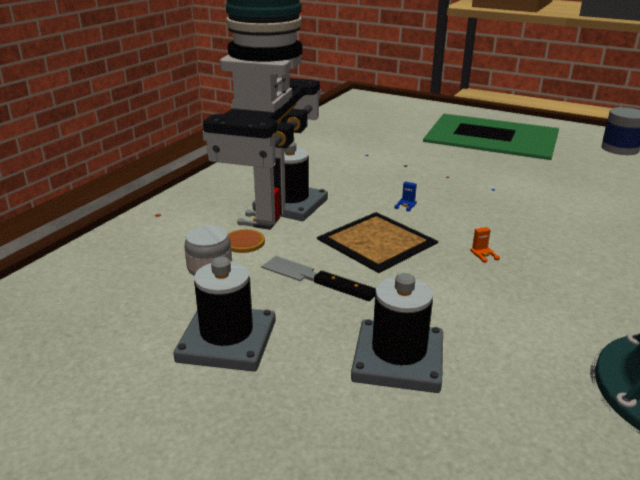

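The wrist view shows the target stand ahead, with the cap around (323,132), the spindle top at (323,135), and the clip noses at (292,228) and (344,228).

Run:
```python
from h import *
import pickle
np.set_printoptions(precision=4,suppress=True)
i,st=pickle.load(open('g.pkl','rb'))
im=cv2.imread('pics/g_wrist.png');h=cv2.cvtColor(im,cv2.COLOR_BGR2HSV);g=cv2.cvtColor(im,cv2.COLOR_BGR2GRAY)
def biggest(m,seed=None):
    c,_=cv2.findContours(m.astype('uint8'),cv2.RETR_EXTERNAL,cv2.CHAIN_APPROX_NONE);return max(c,key=cv2.contourArea)
z=np.zeros(g.shape,bool);z[66:198,262:384]=1
c=biggest((g>160)&z);P=np.array([onz(i,u+.0,v+.0,.106)[:2] for u,v in c[:,0]])
def fit(P):
    A=np.c_[2*P,np.ones(len(P))];x=np.linalg.lstsq(A,(P**2).sum(1),rcond=None)[0];r=np.sqrt(x[2]+x[0]**2+x[1]**2);return x[:2],r,np.std(np.linalg.norm(P-x[:2],axis=1))
print('cap',fit(P))
z[:]=0;z[112:158,300:347]=1
c=biggest((g<150)&z);print(cv2.boundingRect(c));P=np.array([onz(i,u,v,.128)[:2] for u,v in c[:,0]]);print('sp',fit(P))
cv2.imwrite('pics/g_crop.png',cv2.resize(im[80:270,230:420],None,fx=3.1,fy=3.1,interpolation=cv2.INTER_CUBIC))
# cross-check scene/side
M=R.from_quat(st['tcp_rot']).as_matrix()
# noses seen
zt=st['tcp_pos'][2]-.0287+.005
a=onz(i,292.3,228.5,zt);b=onz(i,344.7,228.5,zt);n=(a+b)/2;print(a,b,np.linalg.norm(a-b))
print('nose mid in tool',M.T@(n-st['tcp_pos']))
```

```text
cap (array([0.547 , 0.1882]), np.float64(0.03346811557802256), np.float64(0.00019559011537270026))
(303, 115, 40, 41)
sp (array([0.5472, 0.1885]), np.float64(0.011172769502518765), np.float64(0.0001654415628958791))
[0.5083 0.1942 0.1967] [0.5134 0.1715 0.1967] 0.023328785241700727
nose mid in tool [0.0353 0.0006 0.0237]
```

View pics/g_crop.png

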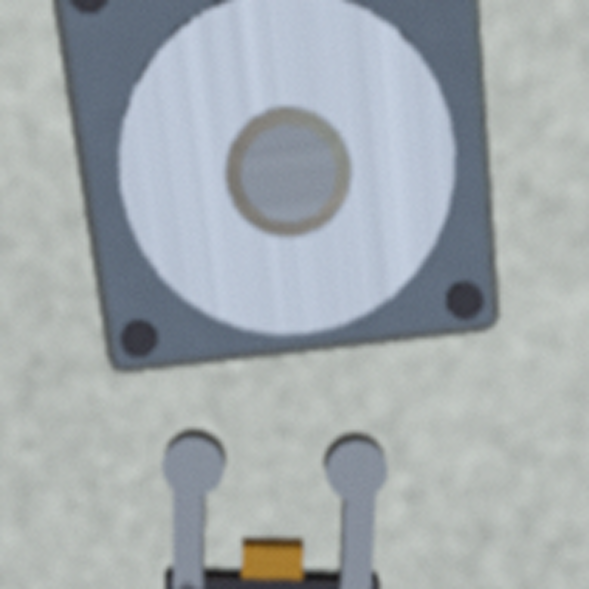

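Emit:
{"op": "send_rows", "data": {
  "moves": [
    [[0,0.013,0.15],[0,0,0],1],
    [[0,0.013,0.3],[0,0,0],1],
    [[0,0.013,0.39],[0,0,0],1],
    [[0,0.013,0.39],[0,0,0],1],
    [[0,0.013,0.39],[0,0,0],1]
  ]
}}

```text
time: 6.62
tcp_pos: [0.4775, 0.1744, 0.1439]
tcp_rot: [0.994, 0.111, 0.001, -0.0]
contact_force: [0.2, 0.7, -0.1]
grip_width: 0.0238
```

Run:
```python
from h import *
import pickle
np.set_printoptions(precision=4,suppress=True)
st=read_state();i=camera_info('wrist');print(st['tcp_pos'],st['contact_force'],st['grip_width'],st['time'])
M=R.from_quat(st['tcp_rot']).as_matrix();print('toolhd',np.degrees(np.arctan2(M[1,0],M[0,0])),M[:,2])
pickle.dump((i,st),open('k.pkl','wb'))
im=cv2.cvtColor(grab_frame('wrist'),cv2.COLOR_RGB2BGR);cv2.imwrite("pics/k_wrist.png",im)
sd=cv2.cvtColor(grab_frame('side'),cv2.COLOR_RGB2BGR);u,v=map(int,proj(camera_info('side'),(.52,.188,.11)))
cv2.imwrite("pics/k_side.png",cv2.resize(sd[v-50:v+50,u-65:u+65],None,fx=6,fy=6,interpolation=cv2.INTER_CUBIC))
```

```text
[0.4775 0.1744 0.1439] [ 0.1993  0.6676 -0.1149] 0.023828264657194016 6.625
toolhd 12.786024120214162 [ 0.0022  0.0004 -1.    ]
```

View pics/k_wrist.png

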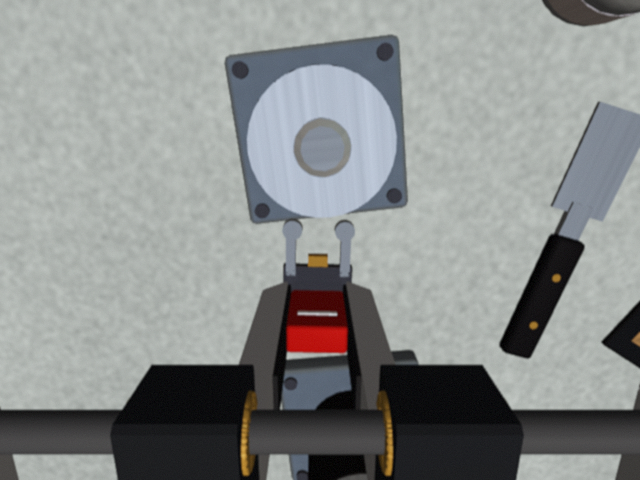

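View pics/k_side.png

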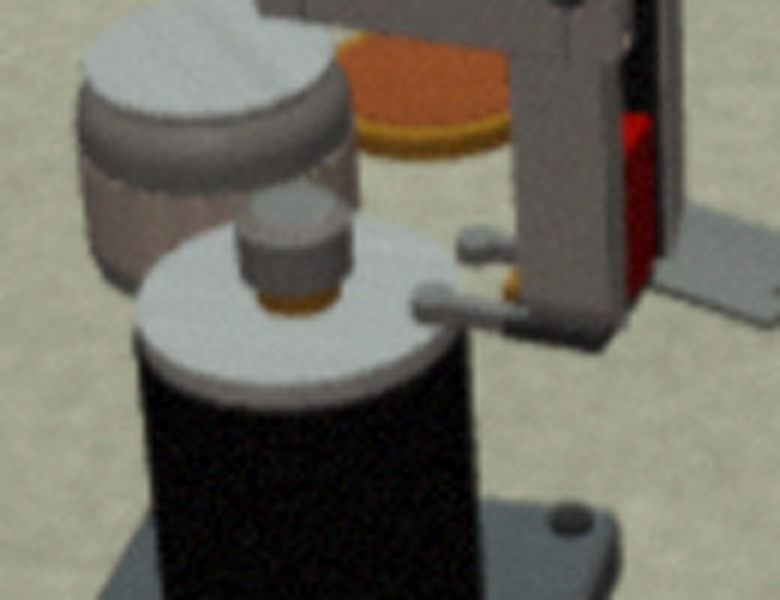

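```bash
cat > m.py <<'E'
from h import *
import sys
np.set_printoptions(precision=4,suppress=True)
def meas(i,st,im,nose=None):
    g=cv2.cvtColor(im,cv2.COLOR_BGR2GRAY);M=R.from_quat(st['tcp_rot']).as_matrix()
    u,v=map(int,proj(i,(.5471,.1884,.128)))
    z=np.zeros(g.shape,bool);z[v-35:v+35,u-38:u+38]=1
    c,_=cv2.findContours(((g<150)&z).astype('uint8'),cv2.RETR_EXTERNAL,cv2.CHAIN_APPROX_NONE);c=max(c,key=cv2.contourArea)
    P=np.array([onz(i,a,b,.128)[:2] for a,b in c[:,0]])
    x=np.linalg.lstsq(np.c_[2*P,np.ones(len(P))],(P**2).sum(1),rcond=None)[0];r=np.sqrt(x[2]+x[0]**2+x[1]**2)
    print('spindle',x[:2],'r',r,'in tool',M.T@(np.array([x[0],x[1],.1085])-st['tcp_pos']),'force',M.T@st['contact_force'])
    if nose:
        zt=st['tcp_pos'][2]-.0287+.005
        a,b=onz(i,*nose[0],zt),onz(i,*nose[1],zt);n=(a+b)/2
        print('nose',a,b,np.linalg.norm(a-b),'in tool',M.T@(n-st['tcp_pos']))
E
python3 - <<'E'
from m import *
import pickle
i,st=pickle.load(open('k.pkl','rb'))
meas(i,st,cv2.imread('pics/k_wrist.png'),((292.3,229),(344.5,229)))
E
```

```text
spindle [0.5473 0.1885] r 0.011364785244555165 in tool [0.0711 0.0017 0.0356] force [ 0.3419 -0.6069  0.1156]
nose [0.5093 0.193  0.1202] [0.5145 0.1703 0.1202] 0.02325370305826344 in tool [0.0351 0.0005 0.0238]
```

Emit:
{"op": "send_rows", "data": {
  "moves": [
    [[0,0.006,0.02],[0,0,0],1],
    [[0,0.006,0.034],[0,0,0],1],
    [[0,0.006,0.034],[0,0,0],1],
    [[0,0.006,0.034],[0,0,0],1],
    [[0,0.006,0.034],[0,0,0],1]
  ]
}}

```text
time: 7.35
tcp_pos: [0.477, 0.1732, 0.1359]
tcp_rot: [0.994, 0.111, 0.0, 0.0]
contact_force: [1.1, -0.1, -1.0]
grip_width: 0.0239
```

```bash
cat > look.py <<'E'
from m import *
import sys
n=sys.argv[1]
st=read_state();i=camera_info('wrist');print(st['tcp_pos'],st['contact_force'],st['time'])
M=R.from_quat(st['tcp_rot']).as_matrix();print('toolhd',np.degrees(np.arctan2(M[1,0],M[0,0])),M[:,2])
im=cv2.cvtColor(grab_frame('wrist'),cv2.COLOR_RGB2BGR)
meas(i,st,im)
sd=cv2.cvtColor(grab_frame('side'),cv2.COLOR_RGB2BGR);u,v=map(int,proj(camera_info('side'),(.53,.188,.115)))
a=cv2.resize(sd[v-35:v+35,u-50:u+50],None,fx=6,fy=6,interpolation=cv2.INTER_CUBIC)
b=cv2.resize(im[100:380,220:420],(300,420))
cv2.imwrite(f"pics/{n}.png",np.hstack([a[:, :500],b]))
E
python3 look.py l
```

```text
[0.477  0.1732 0.1359] [ 1.0888 -0.139  -1.0268] 7.35
toolhd 12.800822062396028 [ 0.0002 -0.     -1.    ]
spindle [0.5473 0.1885] r 0.011385874446905316 in tool [0.072  0.0007 0.0274] force [1.0308 0.3767 1.0269]
```

View pics/l.png

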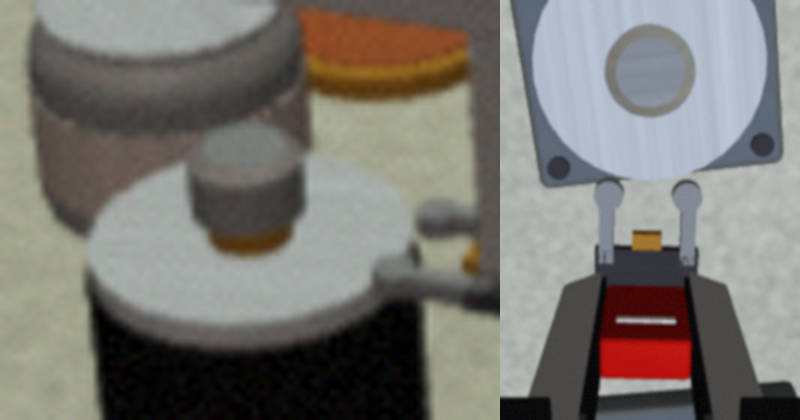

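Emit:
{"op": "send_rows", "data": {
  "moves": [
    [[0.03,0,0.002],[0,0,0],1],
    [[0.06,0,0.002],[0,0,0],1],
    [[0.09,0,0.002],[0,0,0],1],
    [[0.09,0,0.002],[0,0,0],1],
    [[0.09,0,0.002],[0,0,0],1],
    [[0.09,0,0.002],[0,0,0],1]
  ]
}}

```text
time: 8.2
tcp_pos: [0.4944, 0.1772, 0.1354]
tcp_rot: [0.994, 0.111, -0.0, 0.0]
contact_force: [-0.2, 0.4, -0.7]
grip_width: 0.0238
```

```bash
python3 look.py m1
```

```text
[0.4944 0.1772 0.1354] [-0.1719  0.4282 -0.7398] 8.2
toolhd 12.802783408903908 [-0.0001 -0.0001 -1.    ]
spindle [0.5484 0.1887] r 0.011703162972659093 in tool [0.0552 0.0007 0.0269] force [-0.0726 -0.4558  0.7398]
```

View pics/m1.png

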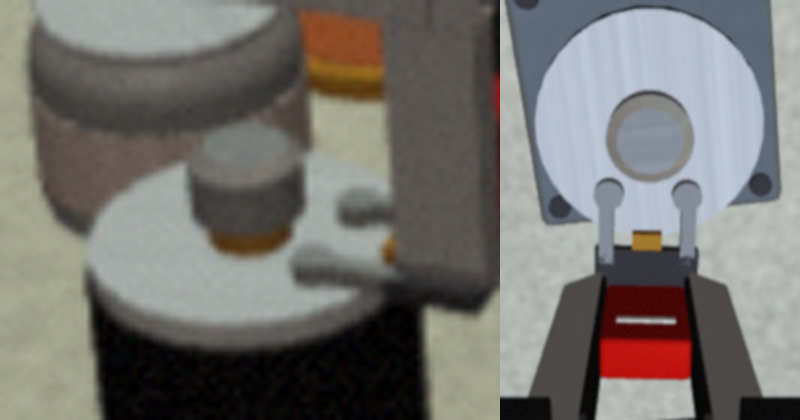

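Emit:
{"op": "send_rows", "data": {
  "moves": [
    [[0.02,0,0],[0,0,0],1],
    [[0.04,0,0],[0,0,0],1],
    [[0.05,0,0],[0,0,0],1],
    [[0.05,0,0],[0,0,0],1],
    [[0.05,0,0],[0,0,0],1]
  ]
}}

```text
time: 8.93
tcp_pos: [0.5042, 0.1794, 0.1354]
tcp_rot: [0.994, 0.112, -0.0, 0.0]
contact_force: [-0.1, 0.0, -1.0]
grip_width: 0.0236
```

```bash
python3 look.py m2
```

```text
[0.5042 0.1794 0.1354] [-0.0563  0.0111 -0.9611] 8.925
toolhd 12.803904772932905 [-0.0002 -0.0001 -1.    ]
spindle [0.5459 0.1885] r 0.01376176929299951 in tool [0.0427 0.0004 0.0269] force [-0.0522 -0.0234  0.9611]
```

View pics/m2.png

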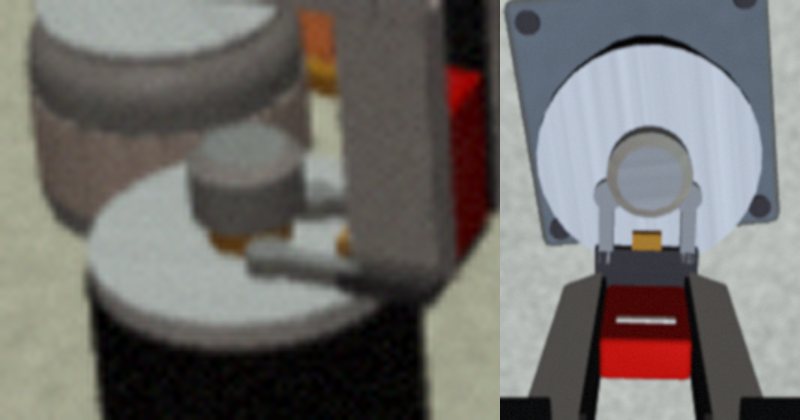

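Emit:
{"op": "send_rows", "data": {
  "moves": [
    [[0.005,0,0],[0,0,0],1],
    [[0.01,0,0],[0,0,0],1],
    [[0.015,0,0],[0,0,0],1],
    [[0.02,0,0],[0,0,0],1],
    [[0.02,0,0],[0,0,0],1]
  ]
}}

```text
time: 9.65
tcp_pos: [0.5077, 0.1801, 0.1352]
tcp_rot: [0.994, 0.111, -0.001, 0.0]
contact_force: [-2.1, -1.4, -0.7]
grip_width: 0.0238
```

Emit:
{"op": "send_rows", "data": {
  "moves": [
    [[0.003,0,0],[0,0,0],1],
    [[0.006,0,0],[0,0,0],1],
    [[0.01,0,0],[0,0,0],1],
    [[0.01,0,0],[0,0,0],1]
  ]
}}

```text
time: 10.15
tcp_pos: [0.5096, 0.1806, 0.135]
tcp_rot: [0.994, 0.111, -0.001, 0.0]
contact_force: [-4.1, -1.2, -1.7]
grip_width: 0.0239
```

Emit:
{"op": "send_rows", "data": {
  "moves": [
    [[0.005,0,0],[0,0,0],1],
    [[0.01,0,0],[0,0,0],1],
    [[0.01,0,0],[0,0,0],1]
  ]
}}

```text
time: 10.52
tcp_pos: [0.5124, 0.1812, 0.1355]
tcp_rot: [0.994, 0.111, 0.0, 0.0]
contact_force: [-3.5, -1.8, -2.4]
grip_width: 0.0237
```

Emit:
{"op": "send_rows", "data": {
  "moves": [
    [[0.005,0,0],[0,0,0],1],
    [[0.01,0,0],[0,0,0],1],
    [[0.01,0,0],[0,0,0],1]
  ]
}}

```text
time: 10.9
tcp_pos: [0.5147, 0.1817, 0.1358]
tcp_rot: [0.994, 0.111, 0.001, -0.0]
contact_force: [-1.2, -0.1, -0.9]
grip_width: 0.0237
```

```bash
python3 look.py m3
```

```text
[0.5147 0.1817 0.1358] [-1.2256 -0.0857 -0.9022] 10.9
toolhd 12.797140220544174 [ 0.0018  0.0003 -1.    ]
spindle [0.5457 0.1885] r 0.015983152875753096 in tool [0.0317 0.0002 0.0273] force [-1.2158 -0.1881  0.8999]
```

View pics/m3.png

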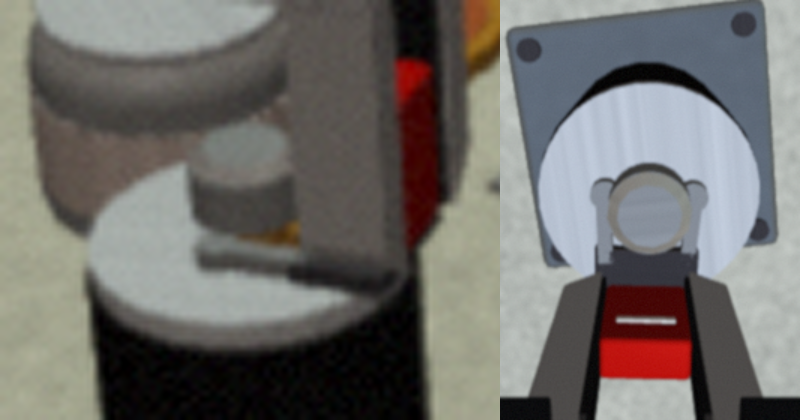

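Emit:
{"op": "send_rows", "data": {
  "moves": [
    [[0.004,0,0.002],[0,0,0],1],
    [[0.008,0,0.002],[0,0,0],1],
    [[0.01,0,0.002],[0,0,0],1],
    [[0.01,0,0.002],[0,0,0],1]
  ]
}}

```text
time: 11.5
tcp_pos: [0.5162, 0.1821, 0.1351]
tcp_rot: [0.994, 0.111, 0.0, 0.0]
contact_force: [-1.0, -2.1, -1.6]
grip_width: 0.024
```

Emit:
{"op": "send_rows", "data": {
  "moves": [
    [[0.004,0,0],[0,0,0],1],
    [[0.006,0,0],[0,0,0],1],
    [[0.006,0,0],[0,0,0],1]
  ]
}}

```text
time: 11.88
tcp_pos: [0.5168, 0.1822, 0.1351]
tcp_rot: [0.994, 0.111, -0.0, 0.0]
contact_force: [-3.8, -1.1, 0.3]
grip_width: 0.0241
```

Emit:
{"op": "send_rows", "data": {
  "moves": [
    [[0.003,0,0],[0,0,0],1],
    [[0.005,0,0],[0,0,0],1],
    [[0.005,0,0],[0,0,0],1]
  ]
}}

```text
time: 12.25
tcp_pos: [0.5169, 0.1823, 0.135]
tcp_rot: [0.994, 0.112, -0.001, 0.0]
contact_force: [-5.3, -2.7, 3.0]
grip_width: 0.0237
```

Emit:
{"op": "send_rows", "data": {
  "moves": [
    [[0.003,0,0],[0,0,0],1],
    [[0.006,0,0],[0,0,0],1],
    [[0.006,0,0],[0,0,0],1]
  ]
}}

```text
time: 12.62
tcp_pos: [0.5171, 0.1823, 0.135]
tcp_rot: [0.994, 0.112, -0.003, 0.0]
contact_force: [-8.7, -2.1, 3.4]
grip_width: 0.0237
```

Emit:
{"op": "send_rows", "data": {
  "moves": [
    [[0.003,0,0],[0,0,0],1],
    [[0.006,0,0],[0,0,0],1],
    [[0.006,0,0],[0,0,0],1]
  ]
}}

```text
time: 13.0
tcp_pos: [0.5174, 0.1824, 0.1351]
tcp_rot: [0.994, 0.112, -0.004, 0.001]
contact_force: [-10.5, -3.9, 4.6]
grip_width: 0.0238
```

```bash
python3 look.py m4
```

```text
[0.5174 0.1824 0.1351] [-10.5235  -3.9019   4.6182] 13.0
toolhd 12.80905754056355 [-0.0075 -0.0021 -1.    ]
spindle [0.546  0.1884] r 0.016551706720618398 in tool [0.0294 0.0004 0.0263] force [-11.1622   1.4733  -4.5311]
```

View pics/m4.png

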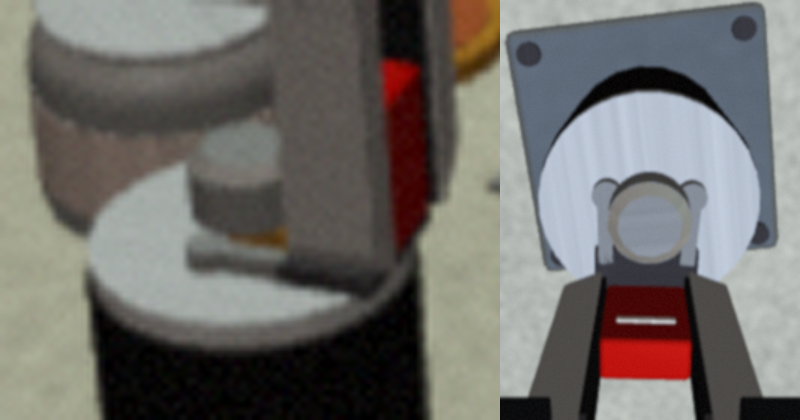

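Emit:
{"op": "send_rows", "data": {
  "moves": [
    [[0.003,0,-0.001],[0,0,0],1],
    [[0.006,0,-0.002],[0,0,0],1],
    [[0.006,0,-0.002],[0,0,0],1]
  ]
}}

```text
time: 13.48
tcp_pos: [0.5184, 0.1826, 0.1351]
tcp_rot: [0.994, 0.112, -0.004, 0.001]
contact_force: [-10.3, -3.6, 3.9]
grip_width: 0.0238
```

Emit:
{"op": "send_rows", "data": {
  "moves": [
    [[0.003,0,0],[0,0,0],1],
    [[0.006,0,0],[0,0,0],1],
    [[0.006,0,0],[0,0,0],1]
  ]
}}

```text
time: 13.85
tcp_pos: [0.5197, 0.1829, 0.1351]
tcp_rot: [0.994, 0.112, -0.004, 0.001]
contact_force: [-9.5, -3.7, 3.6]
grip_width: 0.0237
```

```bash
python3 look.py m5
```

```text
[0.5197 0.1829 0.1351] [-9.5184 -3.7309  3.5773] 13.85
toolhd 12.810738517768534 [-0.0076 -0.0022 -1.    ]
spindle [0.5465 0.1886] r 0.01678899391774563 in tool [0.0276 0.0003 0.0264] force [-10.1367   1.529   -3.4966]
```

Emit:
{"op": "send_rows", "data": {
  "moves": [
    [[0.003,0,0],[0,0,0],1],
    [[0.006,0,0],[0,0,0],1],
    [[0.006,0,0],[0,0,0],1]
  ]
}}

```text
time: 14.32
tcp_pos: [0.521, 0.1831, 0.1351]
tcp_rot: [0.994, 0.112, -0.004, 0.001]
contact_force: [-9.9, -3.4, 4.7]
grip_width: 0.024
```

Emit:
{"op": "send_rows", "data": {
  "moves": [
    [[0.003,0,0],[0,0,0],1],
    [[0.005,0,0],[0,0,0],1],
    [[0.005,0,0],[0,0,0],1]
  ]
}}

```text
time: 14.7
tcp_pos: [0.5218, 0.1833, 0.1351]
tcp_rot: [0.994, 0.112, -0.004, 0.001]
contact_force: [-10.4, -3.8, 3.7]
grip_width: 0.0241
```

```bash
python3 look.py m6
```

```text
[0.5218 0.1833 0.1351] [-10.3914  -3.7636   3.7147] 14.7
toolhd 12.810034735482116 [-0.0078 -0.0023 -1.    ]
spindle [0.5464 0.1887] r 0.016945596064362807 in tool [0.0254 0.0002 0.0264] force [-10.9971   1.3678  -3.6246]
```

View pics/m6.png

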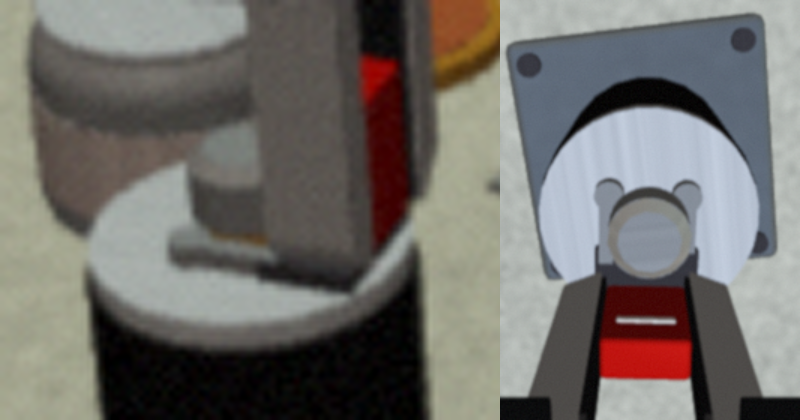

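Emit:
{"op": "send_rows", "data": {
  "moves": [
    [[0.003,0,0],[0,0,0],1],
    [[0.005,0,0],[0,0,0],1],
    [[0.005,0,0],[0,0,0],1]
  ]
}}

```text
time: 15.18
tcp_pos: [0.5219, 0.1833, 0.1351]
tcp_rot: [0.994, 0.112, -0.005, 0.001]
contact_force: [-12.2, -3.9, 5.4]
grip_width: 0.0239
```

Emit:
{"op": "send_rows", "data": {
  "moves": [
    [[0.003,0,0],[0,0,0],1],
    [[0.005,0,0],[0,0,0],1],
    [[0.005,0,0],[0,0,0],1]
  ]
}}

```text
time: 15.55
tcp_pos: [0.5221, 0.1834, 0.1352]
tcp_rot: [0.994, 0.112, -0.006, 0.001]
contact_force: [-15.2, -4.4, 7.0]
grip_width: 0.0237
```

Emit:
{"op": "send_rows", "data": {
  "moves": [
    [[0.003,0,0],[0,0,0],1],
    [[0.004,0,0],[0,0,0],1],
    [[0.004,0,0],[0,0,0],1]
  ]
}}

```text
time: 15.92
tcp_pos: [0.5221, 0.1834, 0.1352]
tcp_rot: [0.994, 0.112, -0.007, 0.001]
contact_force: [-17.0, -5.6, 7.4]
grip_width: 0.024
```

```bash
python3 look.py m7
```

```text
[0.5221 0.1834 0.1352] [-17.0482  -5.5549   7.4455] 15.925
toolhd 12.819367389136186 [-0.0135 -0.0038 -0.9999]
spindle [0.5463 0.1887] r 0.016999230105294236 in tool [0.0251 0.0002 0.0264] force [-17.9585   1.6392  -7.1929]
```

View pics/m7.png

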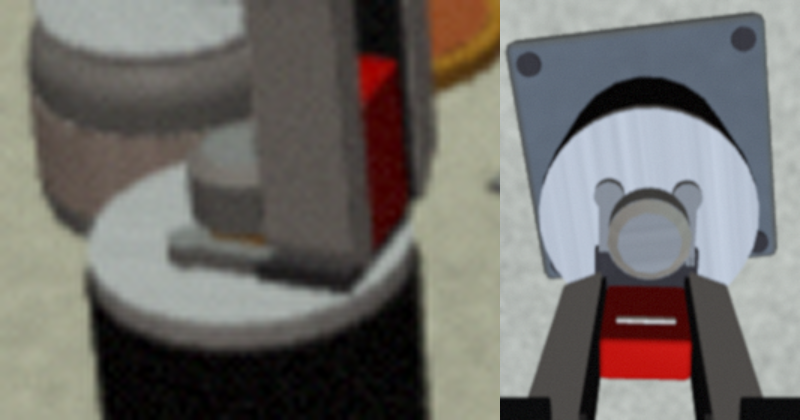

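Emit:
{"op": "send_rows", "data": {
  "moves": [
    [[-0.01,0,0],[0,0,0],1],
    [[-0.02,0,-0.001],[0,0,0],1],
    [[-0.027,0,-0.002],[0,0,0],1],
    [[-0.027,0,-0.002],[0,0,0],1],
    [[-0.027,0,-0.002],[0,0,0],1]
  ]
}}

```text
time: 16.65
tcp_pos: [0.5216, 0.1833, 0.1352]
tcp_rot: [0.994, 0.111, -0.001, 0.0]
contact_force: [-4.2, -3.1, -1.4]
grip_width: 0.0242
```

Emit:
{"op": "send_rows", "data": {
  "moves": [
    [[-0.006,0,0],[0,0,0],1],
    [[-0.006,0,0],[0,0,0],1],
    [[-0.006,0,0],[0,0,0],0.2],
    [[-0.006,0,0],[0,0,0],0.1],
    [[-0.006,0,0],[0,0,0],-0.1],
    [[-0.006,0,0],[0,0,0],-0.1]
  ]
}}

```text
time: 17.4
tcp_pos: [0.5216, 0.1834, 0.1362]
tcp_rot: [0.994, 0.112, 0.001, -0.0]
contact_force: [-0.9, -0.5, -0.0]
grip_width: 0.0514
```

```bash
python3 look.py m8
```

```text
[0.5216 0.1834 0.1362] [-0.9017 -0.4764 -0.0126] 17.4
toolhd 12.805313301562897 [ 0.0011  0.0003 -1.    ]
spindle [0.5466 0.1891] r 0.016718023763478838 in tool [ 0.0256 -0.      0.0278] force [-0.9849  0.2647  0.0114]
```

View pics/m8.png

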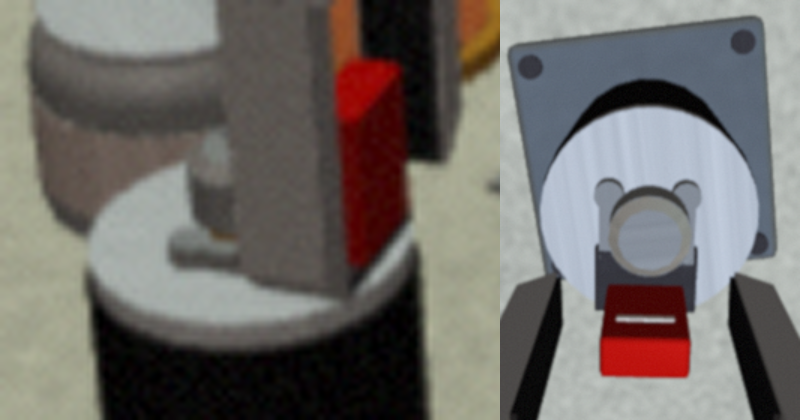

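Released. Next I'll lift clear and check the fit.

Emit:
{"op": "send_rows", "data": {
  "moves": [
    [[0,0,-0.1],[0,0,0],-0.1],
    [[0,0,-0.25],[0,0,0],-0.1],
    [[-0.1,0,-0.5],[0,0,0],-0.3],
    [[-0.25,0,-0.65],[0,0,0],-0.3],
    [[-0.4,0,-0.65],[0,0,0],-0.3],
    [[-0.4,0,-0.65],[0,0,0],-0.3],
    [[-0.4,0,-0.65],[0,0,0],-0.3]
  ]
}}

```text
time: 18.38
tcp_pos: [0.4436, 0.1656, 0.2655]
tcp_rot: [0.994, 0.111, 0.0, 0.0]
contact_force: [0.4, 0.3, -0.5]
grip_width: 0.0615
```

Run:
```python
from m import *
import pickle
st=read_state();i=camera_info('wrist');print(st['tcp_pos'],st['contact_force'],st['time'])
pickle.dump((i,st),open('n.pkl','wb'))
im=cv2.cvtColor(grab_frame('wrist'),cv2.COLOR_RGB2BGR);cv2.imwrite('pics/n_wrist.png',im)
sd=cv2.cvtColor(grab_frame('side'),cv2.COLOR_RGB2BGR);u,v=map(int,proj(camera_info('side'),(.54,.188,.115)))
a=cv2.resize(sd[v-35:v+35,u-32:u+32],None,fx=6,fy=6,interpolation=cv2.INTER_CUBIC)
u,v=map(int,proj(i,(.54,.188,.115)));print(u,v)
b=cv2.resize(im[max(v-60,0):v+60,u-58:u+58],(406,420),interpolation=cv2.INTER_CUBIC)
cv2.imwrite("pics/n.png",np.hstack([a,b]))
cv2.imwrite("pics/n_scene.png",cv2.cvtColor(grab_frame('scene'),cv2.COLOR_RGB2BGR))
```

```text
[0.4436 0.1656 0.2655] [ 0.4267  0.2754 -0.4636] 18.375
316 90
```

View pics/n.png

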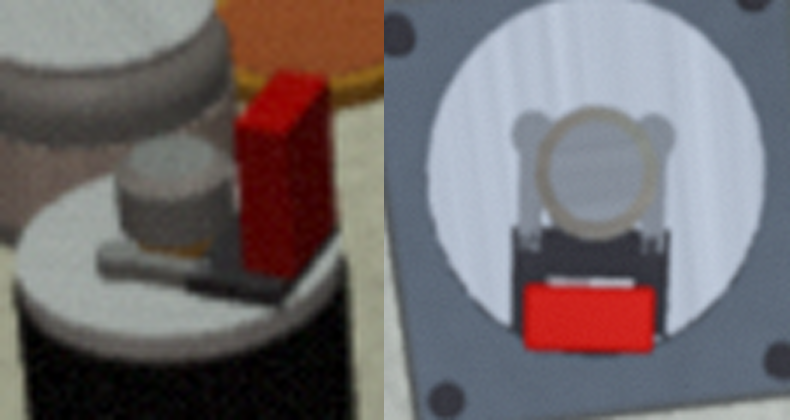

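View pics/n_scene.png

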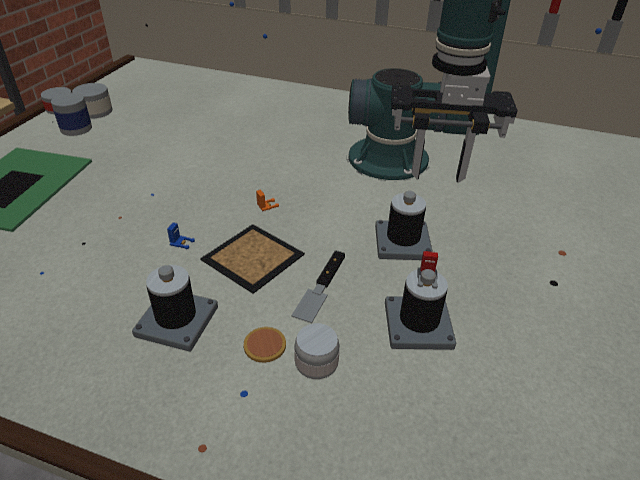

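Run:
```python
from m import *
import pickle
i,st=pickle.load(open('n.pkl','rb'));im=cv2.imread('pics/n_wrist.png')
meas(i,st,im)
f=lambda x,y,z:onz(i,258+(x-384)/3.5,30+y/3.5,z)[:2]
a,b=f(533,132,.111),f(655,137,.111);t=np.mean([f(525,288,.147),f(655,288,.147),f(655,350,.147),f(525,350,.147)],0)
print(a,b,np.linalg.norm(a-b),t)
x=np.array([np.cos(np.radians(12.8)),np.sin(np.radians(12.8))]);y=np.array([-x[1],x[0]])
S=np.array([.5472,.1885]);
for n,p in(('nose',(a+b)/2),('tab',t)):print(n,(p-S)@x,(p-S)@y)
```

```text
spindle [0.5409 0.1878] r 0.01694727372989703 in tool [ 0.0998 -0.0001  0.157 ] force [ 0.4771 -0.1741  0.4636]
[0.5524 0.2019] [0.5568 0.1783] 0.024043639697700316 [0.521  0.1833]
nose 0.0075640035482226475 -7.045985096903299e-05
tab -0.02673136402693847 0.000723225319809711
```

```bash
python3 -c "
from station import *
print(finish_job())"
```

```text
the job is handed in; nothing more can be done
None
```

I picked up the steel clip by its red tab and slid it into the groove of the stand farthest to the robot's left. I pushed it home, let go, backed clear and handed the job in at about 18.5 s.

**Forces:** The mouth snapped over the neck at about 4 N. The shoe then slid back at about 11 N over roughly 5 mm. After that the clip stopped moving and the push rose to about 18 N sideways. The highest reading after any move was about 19 N in all, counting about 7 N on the cap face. Forces were only read at the end of each move, so a brief higher peak would not have shown.

**Last checks:**
- **Fit:** The pictures after release show the clip flat on the cap, with the prongs closed around the neck. The noses measured 7.6 mm past the spindle axis (8 expected) and the tab 26.7 mm behind it (26 expected). That is within the camera calibration of about 2 mm.
- **Shoe:** I could not see it at the end, so "pushed right back" rests on the force rise and the distance travelled.
- **Spindle position:** The automatic spindle fit in the last picture was off (17 mm radius instead of 12) because the clip overlapped it. I used the earlier clean measurement instead.
- **Bystanders:** The tin, its lid and the putty knife look unmoved in the last scene picture.

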